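Hold the dust-box flap at its balance point

ROBOT

A 7-joint arm with a two-finger parallel gripper is mounted at the origin on the work surface. World frame = base frame: x ahead of the robot, y to its left, z up, the work surface at z = 0. Lengths are in m, angles in rad, forces in N, time in s.
With the tool pointing down it reaches from about 0.35 to 0.9 m from the base axis. Payload 8.1 kg.
Tool frame: the origin (TCP) lies midway between the tips of the shut fingers; the grasp point (between the pads) lies arm.grasp_offset behind it (arm.grasp_offset is the distance from the TCP to the grasp point, in m); z points along the fingers, y is the line along which they close (so a half turn about z gives the same grasp; the last joint's range is limited). The gripper opens to 92 mm and grips with 3 to 60 N. Pads are 19 mm wide; open, the fingers measure 130 mm over their backs; the gripper's body (75 mm by 190 mm) begins 47 mm behind the grasp point.
Start: joints at [-1.288, 0.434, 0.025, 1.573, -0.012, 1.134, -0.075], TCP at [0.235, 0.579, 0.227] pointing down, gripper open.
Joint ranges: [-2.62, 2.62], [-0.44, 2.09], [-1.27, 1.32], [0.08, 2.57], [-1.32, 4.46], [0.12, 2], [-2.74, 2.74]. Speed limits (rad/s): [2.22, 2.22, 3.01, 3.01, 3.14, 3.14, 3.14].

INTERFACE

Orientations are given as a rotation vector (axis times angle).
In Python, from cell import observe, imaging, arm gives the robot as it stands.
- The arm moves only by the tool apply_moves, never from a script. Its argument "commands" is a list of rows, each a list of 5 numbers: the opening in per cent of the stroke, from 0 (shut) to 100 (fully open), then the shift along the world's x, y, z in units of 0.06 m (1.0 is 0.06 m), then the turn about the world's z in units of 0.5 rad (1.0 is 0.5 rad). A call has 1 to 12 rows; each row shifts and turns the commanded pose from where the row before left it; what a row does not reach is not made up. A row lasts 1/8 s, in which the tool goes at most 62.5 mm and 10.7 degrees, less where a joint would pass 70% of its speed; a pose out of reach is approached as far as the arm can. A call with a number of a shift or a turn outside -1 to 1 is refused whole. A call with a gripper value outside its range is refused whole. The fingers move at their own pace and stop on an object; "newtons" is the grip in N (left out, the last holds). Time passes only in rows, so rows that do not move let the fingers close. It gives the time, the measured TCP pose, the force, the opening and the grip force at its end, in the units of the state.
- observe(): the state, without advancing time (a new reading comes with each control period).
- imaging.get_image(name): name is "scene" or "side" or "wrist"; returns (picture, depth): 420x560x3 uint8, red, green, blue; 420x560 float32, m along the optical axis (not along the pixel's ray), 0 where there is no reading.
- imaging.camera_params(name): a dict with "camera_matrix" (3x3 intrinsics, pixels), "origin" and "rotation" of the camera in the world; the wrist camera has in their place "tool_from_camera" (4x4, takes a point from camera to tool coordinates, whose origin is the TCP and whose axes are the flange's). Camera axes: x right, y up, looking along -z (the intrinsics and any distortion apply to the point x, -y, -z); pixel columns grow to the right and rows downward; lengths in m; the calibration is good to about 2 mm. A picture is of the moment at which its call begins: read the wrist's pose just before it. camera_params takes no time and is no camera call.
- arm.sign_off(): hands the job in; it is judged then, once.
The state is a dict: "clock": time; "joints": joint angles; "dq": joint speeds; "joint_efforts": joint torques, N m; "position": TCP position; "ee_rot": TCP orientation; "force": force on the tool from outside, world axes, zero at the start; "ft_torque": the same for the moment, N m; "width": opening from 0.0 (shut) to 1.0 (fully open); "gripper_force": force on a finger pad.
Only numpy, scipy, OpenCV 4.12 (cv2) and the standard library are available. Lean on these libraries where they do the work, as an engineer would, in place of code of your own. Each camera call takes 0.05 s, during which the arm holds its last target. There are 200 camera calls.

TASK

The flap of the finisher's green dust box has lost its stay and must be held up while the sieve is brushed out. Press the yellow release lever down until it clicks and stays down by itself, let go of it, then take the flap by its red bail handle, swing it up until it stands plumb upright on its balance point, and finish still gripping the bail and holding the flap there, motionless. Do not let the flap tip over the back, and leave the other things on the bench where they are.

Things in the scene. Friction and masses are not known exactly. Their poses are not given: they have to be found in the camera images.
- dustbox: Green open-topped steel dust box, fixed to the bench, yawed, 142 (x) by 240 (y) by 90 mm high. Origin on the bench straight below the middle of the flap's hinge axis; its x points from the front (lever and bail side) to the rear (hinge side), its y runs along the hinge, z up. The front wall's outer face is at x = -122 mm.
- flap (a joint): Hinge of the flap (aluminium, orange panel, 119 x 230 x 4 mm, about 0.35 kg) about the box's y. 0 = shut, level; grows as the front edge rises and goes back over the hinge; 1.571 = plumb upright = balance point (flap and bail are symmetric about the flap's plane). Nearly free: let go, it falls shut, or past 1.571 over the back to a stop at 2.6. While the lever is up, its hook locks it shut.
- flap_hinge (a point): Centre of the flap's hinge axis, 92 mm above the bench, above the dust box's origin. Fixed.
- bail_bar (a point): Middle of the red bail bar: round, 10 mm thick, 90 mm long, parallel to the hinge, 164 mm from it, in the flap's plane, on two 7 mm side arms; 37 mm clear between bar and flap edge. Flap shut: 92 mm above the bench, free air below; pinch it from above, fingers either side along the box's x. It can turn between the fingers, so the gripper may stay pointing down. Flap upright: 256 mm up.
- lever (a joint): Release lever, hinged along the box's y on the front wall (pivot at box x -130, y +95, z 72 mm). 0 = up, its hook over the flap's edge; grows as the paddle goes down; stop at 0.5 = fully down, flap free. Sprung up with about 9 N at the paddle, less further down; past about 0.36 it snaps to the stop and a detent holds it. Released earlier, it springs back.
- paddle_top (a point): Centre of the paddle's upper face, where to press down; at box x about -172, y +95 mm. 86 mm above the bench with the lever up, 65 mm with it down; free air below it.
- polish_tin: Flat dark steel polish tin with a white lid, 72 mm across, 26 mm high, standing beside the dust box on its -y side; loose, to be left alone. Origin under its middle.
- heel_block: Black rubber heel block, about 90 x 56 x 24 mm, on the bench beside the dust box on its +y side; loose, to be left alone. Origin under its middle.
- shoe: Brown shoe on a black sole, about 232 mm long along its x, 75 mm wide, 79 mm high; loose, to be left alone. Origin under its middle.
- glue_jar: Amber glass glue jar with red cap, 70 mm across, 100 mm high; loose, to be left alone. Origin under its middle.
- hammer: Hammer about 260 mm long lying along its x axis; loose, to be left alone. Origin under its middle.
- brush: Brush about 200 mm long lying along its x axis; loose, to be left alone. Origin under its middle.
- tack_tray: Wooden tack tray 120 x 90 x 30 mm; loose, to be left alone. Origin under its middle.

How it is judged:
By the outcome, as a careful person would: the job done as asked, in the order asked, and still so for the second after the job is handed in, while the arm keeps its last pose, push and grip.
It also fails if it takes over 48 s, if anything falls off the work surface, if the arm or the gripper's body presses on something with over 40 N, if the wrist force passes 120 N, or if a joint passes its speed limit or range.

## Working session

There is one attempt and no reset: what is moved stays moved. The work goes in short steps, Python scripts to look and compute and a tool call to move; the robot and the scene stay as the last step left them, time stands still between calls to the robot, and variables do not carry over. Pictures are saved under pics/ and viewed, at most 10 in all, crops included, and the job is handed in when it is done.

Besides the shell and the picture viewer there is one more tool, called after "Emit:" as name(argument=value, ...), one argument or row to a line, values as JSON. apply_moves: Moves the arm, as the interface text tells. Its arguments: {"type":"object","properties":{"commands":{"type":"array"},"newtons":{"type":"number"}},"required":["commands"]}

```bash
mkdir -p pics; cat > h.py <<'E'
import numpy as np, cv2
from cell import observe, imaging, arm
from scipy.spatial.transform import Rotation as R
def grab(n,save=None):
    s=observe(); im,d=imaging.get_image(n); p=imaging.camera_params(n)
    if 'origin' in p: o=np.array(p['origin']); r=np.array(p['rotation'])
    else:
        T=np.array(p['tool_from_camera']); Rt=R.from_rotvec(s['ee_rot']).as_matrix()
        o=Rt@T[:3,3]+s['position']; r=Rt@T[:3,:3]
    if save: cv2.imwrite('pics/'+save,cv2.cvtColor(im,cv2.COLOR_RGB2BGR))
    K=np.array(p['camera_matrix'])
    v,u=np.mgrid[:d.shape[0],:d.shape[1]]
    P=np.stack([(u-K[0,2])/K[0,0]*d,-(v-K[1,2])/K[1,1]*d,-d],-1)@r.T+o
    P[d==0]=np.nan
    return im,P,(K,o,r,p)
E
python3 - <<'E'
from h import *
print(observe(), arm.grasp_offset)
for n in('scene','side'):
    im,P,c=grab(n,n+'0.png'); print(n,c[1],c[3].keys())
    np.savez('pics/'+n+'0.npz',im=im,P=P)
E
```

```text
{'clock': 0.0, 'joints': array([-1.28758594,  0.43525548,  0.02495726,  1.57411496, -0.01162317,
        1.1340195 , -0.07508221]), 'dq': array([-0.00140054,  0.00044572, -0.00028039, -0.00068248,  0.00069273,
       -0.00137656, -0.00084829]), 'joint_efforts': array([-6.43195872e-04, -6.67853451e+01,  9.84845795e-01, -3.14476132e+01,
       -6.04025018e-02,  4.26907022e-02,  1.47190449e-04]), 'position': array([0.23503225, 0.57854868, 0.2259177 ]), 'ee_rot': array([-6.02313755e-01, -3.08311286e+00,  2.57690041e-03]), 'force': array([-0.38809846,  0.15350963, -0.39604396]), 'ft_torque': array([-0.02971265, -0.01186614, -0.02631081]), 'gripper_force': 0.0, 'width': 1.0021847551144571} 0.0188Traceback (most recent call last):
  File "<stdin>", line 4, in <module>
  File "h.py", line 13, in grab
    P=np.stack([(u-K[0,2])/K[0,0]*d,-(v-K[1,2])/K[1,1]*d,-d],-1)@r.T+o
      ~~~~~~~~~~~~~~~~~~~~~~~~~~~~~~~~~~~~~~~~~~~~~~~~~~~~~~~~~~~~~~^~
ValueError: operands could not be broadcast together with shapes (420,560) (3,)
```

```bash
sed -i "s/r=np.array(p\['rotation'\])/r=R.from_rotvec(p['rotation']).as_matrix()/" h.py
python3 - <<'E'
from h import *
for n in('scene','side'):
    im,P,c=grab(n,n+'0.png'); print(n,c[3])
    np.savez('pics/'+n+'0.npz',im=im,P=P)
print(imaging.camera_params('wrist'))
E
```

```text
scene {'camera_matrix': array([[381.99281327,   0.        , 280.10967325],
       [  0.        , 381.99281327, 210.53780425],
       [  0.        ,   0.        ,   1.        ]]), 'origin': array([ 1.22470382, -0.31710448,  1.06283208]), 'rotation': array([0.59145694, 0.40170914, 1.10430645])}
side {'camera_matrix': array([[417.36776878,   0.        , 283.8440478 ],
       [  0.        , 417.36776878, 205.5463858 ],
       [  0.        ,   0.        ,   1.        ]]), 'origin': array([ 0.19324506, -0.75222558,  0.98018846]), 'rotation': array([ 0.69026035, -0.14539981, -0.38143011])}
{'camera_matrix': array([[319.66920515,   0.        , 278.73204248],
       [  0.        , 319.66920515, 207.90855283],
       [  0.        ,   0.        ,   1.        ]]), 'tool_from_camera': array([[ 2.30133782e-04,  9.54479582e-01,  2.98276173e-01,
         7.94143462e-02],
       [ 9.99999913e-01, -3.23303901e-04,  2.63022051e-04,
        -1.39254864e-05],
       [ 3.47483027e-04,  2.98276087e-01, -9.54479573e-01,
        -1.57743338e-01],
       [ 0.00000000e+00,  0.00000000e+00,  0.00000000e+00,
         1.00000000e+00]])}
```

View pics/scene0.png

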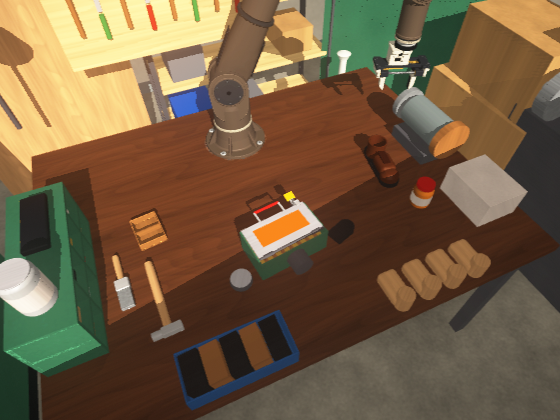

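View pics/side0.png

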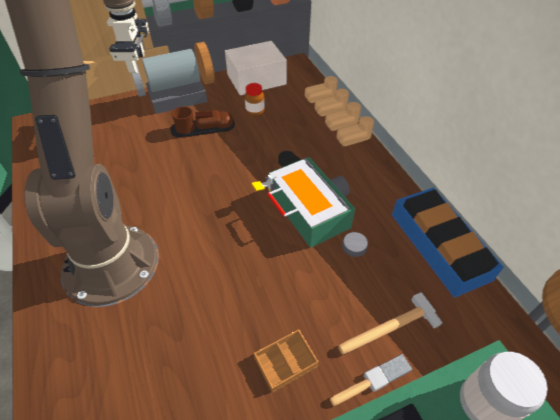

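The scene view shows the box near (283,238), red bail at (267,210) and yellow paddle at (290,196). In the side view the bail is at (278,204) and the paddle at (259,186). Next I measure these.

```bash
python3 - <<'E'
from h import *
for n,(x0,x1,y0,y1) in dict(scene=(235,330,180,270),side=(240,350,160,240)).items():
    f=np.load(f'pics/{n}0.npz'); im,P=f['im'][y0:y1,x0:x1],f['P'][y0:y1,x0:x1]
    hsv=cv2.cvtColor(im,cv2.COLOR_RGB2HSV).astype(int); h,s,v=[hsv[...,i] for i in range(3)]
    big=(s>170)&(v>120)
    for k,m in dict(red=big&((h<4)|(h>174)),orange=big&(h>8)&(h<20),yellow=big&(h>23)&(h<35)).items():
        zlo,zhi=(0.07,0.12)
        q=P[m]; q=q[(q[:,2]>zlo)&(q[:,2]<zhi)]
        if len(q)<3: print(n,k,m.sum());continue
        r=cv2.minAreaRect((q[:,:2]*1000).astype(np.float32))
        print(n,k,m.sum(),len(q),np.nanmedian(q,0).round(4),q.mean(0).round(4),[np.round(a,1) for a in r])
E
```

```text
scene red 77 71 [ 0.4738 -0.0523  0.0941] [ 0.4736 -0.0523  0.0936] [array([473.5, -50.4]), array([10.9, 86.5]), np.float64(5.5)]
scene orange 1657 927 [ 0.5697 -0.0402  0.0923] [ 0.5691 -0.0395  0.0924] [array([553.7, -13.4]), array([122.6, 234.7]), np.float64(29.7)]
scene yellow 62 61 [0.452  0.0425 0.0849] [0.4521 0.0423 0.0844] [array([452.1,  42.5]), array([26. , 30.9]), np.float64(7.3)]
side red 94 87 [ 0.4696 -0.0528  0.097 ] [ 0.4695 -0.0524  0.0968] [array([470.3, -51.8]), array([10.2, 89.3]), np.float64(6.5)]
side orange 1002 991 [ 0.5682 -0.0431  0.0951] [ 0.5683 -0.0419  0.0952] [array([523.3, -33.3]), array([156.2, 190.3]), np.float64(6.9)]
side yellow 68 66 [0.4497 0.0385 0.0871] [0.4499 0.0402 0.087 ] [array([449.7,  40.7]), array([24.5, 30.9]), np.float64(5.0)]
```

Emit:
apply_moves(
  commands=[
    [0,0.35,-0.9,0,-0.21],
    [0,0.35,-0.9,0,-0.21],
    [0,0.35,-0.9,0,-0.21],
    [0,0.35,-0.9,0,-0.21],
    [0,0.35,-0.9,0,-0.21],
    [0,0.35,-0.9,0,-0.21],
    [0,0.35,-0.9,0,-0.21],
    [0,0.35,-0.9,0,-0.21],
    [0,0.35,-0.9,0,-0.21],
    [0,0.35,-0.9,0,-0.23],
    [0,0,0,0,0],
  ],
  newtons=30,
)

```text
clock: 1.52
position: [0.4462, 0.0346, 0.227]
ee_rot: [2.088, 2.345, -0.0]
force: [-0.2, 0.3, 0.2]
width: 0.004
gripper_force: 0.0
```

```bash
cat > w.py <<'E'
from h import *
import sys
s=observe(); print(s['clock'],s['position'],s['joints'].round(2),s['force'].round(1),s['width'],s['gripper_force'])
y=R.from_rotvec(s['ee_rot']).as_matrix(); print('tool y ang',np.degrees(np.arctan2(y[1,1],y[0,1])),'z',y[:,2].round(3))
for n in sys.argv[2:]:
    im,P,c=grab(n,n+sys.argv[1]+'.png')
    hsv=cv2.cvtColor(im,cv2.COLOR_RGB2HSV).astype(int); h,s,v=[hsv[...,i] for i in range(3)]
    near=np.linalg.norm(P[...,:2]-[0.5,-0.01],axis=-1)<0.18
    big=(s>150)&(v>90)&near&(P[...,2]>0.05)&(P[...,2]<0.4)
    for k,m in dict(red=big&((h<4)|(h>174)),yellow=big&(h>23)&(h<35)).items():
        q=P[m]
        if len(q)<5: continue
        px=np.argwhere(m).mean(0)[::-1]
        print(n,k,len(q),'px',px.round(),np.median(q,0).round(4),[np.round(a,1) for a in cv2.minAreaRect((q[:,:2]*1000).astype(np.float32))])
E
python3 w.py 1 wrist
```

```text
1.525 [0.44619592 0.03464655 0.2269627 ] [-0.65  0.14  0.51  2.01 -0.08  1.01  0.02] [-0.2  0.3  0.2] 0.004263493921132542 0.0
tool y ang 6.640486425418633 z [ 0.001 -0.001 -1.   ]
wrist red 75 px [292. 243.] [ 0.4659 -0.0094  0.0955] [array([467.1, -10.1]), array([ 6.8, 12.1]), np.float64(71.1)]
```

View pics/wrist1.png

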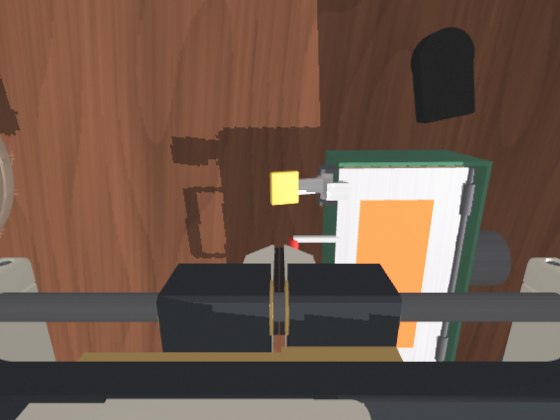

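The wrist view shows the paddle at (284,188), the lever arm running right to the box, and the bail's corner at (294,243). I compute the paddle position from that pixel.

```bash
python3 - <<'E'
from h import *
im,P,(K,o,r,p)=grab('wrist')
def ray(u,v,z):
    d=r@np.array([(u-K[0,2])/K[0,0],-(v-K[1,2])/K[1,1],-1]); return o+d*(z-o[2])/d[2]
print(P[188,284],ray(284,188,.086),im[188,284]); print([ray(u,v,.086).round(4) for u,v in((270,173),(298,173),(299,203),(271,204))])
print('flap front edge',[P[v,u].round(4) for u,v in ((337,200),(337,175),(460,175))])
E
```

```text
[0.45094584 0.04480201 0.08640769] [0.45096481 0.0447033  0.086     ] [255 253 149]
[array([0.436 , 0.0576, 0.086 ]), array([0.4623, 0.0608, 0.086 ]), array([0.4673, 0.0316, 0.086 ]), array([0.4404, 0.0273, 0.086 ])]
flap front edge [array([0.5004, 0.0427, 0.1   ]), array([0.4993, 0.0632, 0.0855]), array([0.6103, 0.0784, 0.0939])]
```

Emit:
apply_moves(
  commands=[
    [0,0.01,0.15,-0.7,0],
    [0,0,0,-0.7,0],
    [0,0,0,-0.7,0],
    [0,0,0,-0.15,0],
    [0,0,0,-0.1,0],
    [0,0,0,-0.1,0],
    [0,0,0,-0.05,0],
    [0,0,0,-0.05,0],
    [0,0,0,-0.05,0],
    [0,0,0,-0.05,0],
  ],
)

```text
clock: 2.88
position: [0.4463, 0.0481, 0.0677]
ee_rot: [2.078, 2.355, 0.001]
force: [0.2, -0.2, -0.0]
width: 0.006
gripper_force: 0.0
```

Emit:
apply_moves(
  commands=[
    [0,0,-0.05,-0.04,0],
    [0,0,0,-0.03,0],
    [0,0,0,0,0],
  ],
)

```text
clock: 3.25
position: [0.4461, 0.0447, 0.064]
ee_rot: [2.079, 2.355, 0.001]
force: [-3.7, -1.4, 14.2]
width: 0.005
gripper_force: 6.9
```

```bash
python3 w.py 2 side
```

```text
3.25 [0.44607355 0.04471415 0.06401467] [-0.54  0.4   0.41  2.2  -0.28  0.59  0.2 ] [-3.7 -1.4 14.2] 0.004528553077852717 6.911504388554022
tool y ang 7.118562049093259 z [ 0.  0. -1.]
side red 86 px [276. 204.] [ 0.4697 -0.0541  0.0972] [array([469.7, -51.7]), array([11.1, 91.4]), np.float64(7.1)]
side yellow 32 px [259. 193.] [0.4508 0.0296 0.0646] [array([450. ,  31.2]), array([12.7, 25.5]), np.float64(86.9)]
```

Emit:
apply_moves(
  commands=[
    [0,0,0,0.3,0],
    [10,0,0,0.6,0],
    [20,0,0,0.7,0],
    [32,0.1,-0.5,0,0],
    [32,0.2,-0.6,0,0],
    [32,0.12,-0.51,0,0],
    [32,0,0,0,0],
    [32,0,0,0,0],
  ],
)

```text
clock: 4.3
position: [0.4707, -0.0512, 0.1593]
ee_rot: [-2.078, -2.355, 0.0]
force: [0.3, 1.4, -0.4]
width: 0.318
gripper_force: 0.0
```

```bash
python3 w.py 3 scene side wrist
```

```text
4.3 [ 0.47071525 -0.05118438  0.15931395] [-0.44  0.28  0.54  2.05 -0.19  0.86  0.34] [ 0.3  1.4 -0.4] 0.3179752039903092 0.0
tool y ang 7.1438567185455435 z [-0.001  0.    -1.   ]
scene red 72 px [266. 207.] [ 0.4732 -0.0516  0.0937] [array([473.3, -50.1]), array([12.8, 87.9]), np.float64(4.5)]
side red 88 px [276. 204.] [ 0.4693 -0.0547  0.0972] [array([470.7, -51.9]), array([10.5, 89.7]), np.float64(7.8)]
side yellow 64 px [258. 191.] [0.4514 0.0366 0.0653] [array([448.5,  40.2]), array([25.7, 30. ]), np.float64(8.9)]
wrist red 1536 px [278. 218.] [ 0.4716 -0.0468  0.0959] [array([472.1, -51.1]), array([ 9.9, 90.4]), np.float64(6.9)]
wrist yellow 185 px [273. 100.] [0.4573 0.0342 0.0653] [array([454.3,  42.5]), array([19. , 28.6]), np.float64(3.0)]
```

View pics/wrist3.png

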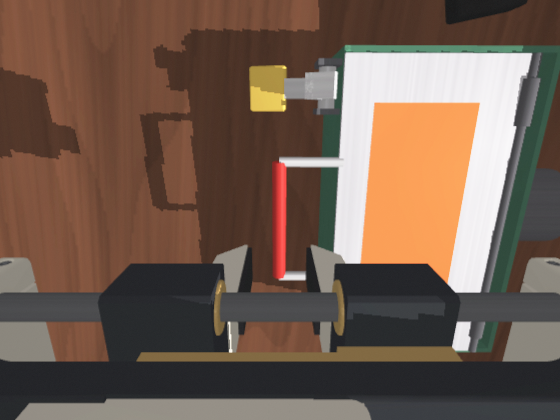

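The wrist view shows the red bail at (279,218) between the fingers' x range and the paddle at (268,88), staying down at z = 65 mm. Now I descend and grip.

Emit:
apply_moves(
  commands=[
    [32,0.02,0,-0.5,0],
    [32,0,0,-0.5,0],
    [32,0,0,-0.32,0],
    [32,0,0,-0.1,0],
    [32,0,0,0,0],
    [0,0,0,0,0],
    [0,0,0,0,0],
    [0,0,0,0,0],
    [0,0,0,0,0],
  ],
  newtons=15,
)

```text
clock: 5.58
position: [0.471, -0.0516, 0.0746]
ee_rot: [-2.078, -2.354, 0.001]
force: [-5.3, -0.7, 7.4]
width: 0.107
gripper_force: 15.0
```

```bash
python3 w.py 4; python3 - <<'E'
from h import *
s=observe(); g=s['position'].copy(); 
th=np.radians(7.0); ex=np.array([np.cos(th),np.sin(th)])
# hinge estimate from bail
print('hinge',g[:2]+.164*ex)
# rows of arc
N=24; a=(1-np.cos(np.pi*np.arange(N+1)/N))/2*np.pi/2
x=.164*(1-np.cos(a)); z=.164*np.sin(a)
d=np.c_[np.diff(x)*ex[0],np.diff(x)*ex[1],np.diff(z)]/.06
print(d.round(3).tolist()); print(d.sum(0))
E
```

```text
5.575 [ 0.47099468 -0.05159262  0.07464061] [-0.36  0.42  0.47  2.13 -0.31  0.66  0.45] [-5.3 -0.7  7.4] 0.10694133116086367 15.000264197587967
tool y ang 7.139997505902957 z [-0.002  0.001 -1.   ]
hinge [ 0.63377225 -0.03160605]
[[0.0, 0.0, 0.018], [0.001, 0.0, 0.055], [0.004, 0.0, 0.09], [0.01, 0.001, 0.124], [0.021, 0.003, 0.155], [0.036, 0.004, 0.182], [0.056, 0.007, 0.203], [0.079, 0.01, 0.219], [0.106, 0.013, 0.228], [0.134, 0.016, 0.229], [0.162, 0.02, 0.222], [0.186, 0.023, 0.208], [0.206, 0.025, 0.188], [0.22, 0.027, 0.163], [0.227, 0.028, 0.135], [0.226, 0.028, 0.107], [0.218, 0.027, 0.08], [0.202, 0.025, 0.056], [0.18, 0.022, 0.036], [0.153, 0.019, 0.021], [0.123, 0.015, 0.01], [0.09, 0.011, 0.004], [0.054, 0.007, 0.001], [0.018, 0.002, 0.0]]
[2.71295948 0.33310954 2.73333333]
```

Emit:
apply_moves(
  commands=[
    [0,0,0,0.02,0],
    [0,0,0,0.05,0],
    [0,0.01,0,0.09,0],
    [0,0.01,0,0.12,0],
    [0,0.02,0,0.16,0],
    [0,0.04,0.01,0.18,0],
    [0,0.05,0.01,0.2,0],
    [0,0.08,0.01,0.22,0],
    [0,0.1,0.01,0.23,0],
    [0,0.14,0.02,0.23,0],
    [0,0.16,0.02,0.22,0],
    [0,0,0,0,0],
  ],
)

```text
clock: 7.08
position: [0.5051, -0.0474, 0.1781]
ee_rot: [-2.076, -2.35, 0.007]
force: [-19.3, -2.4, 12.8]
width: 0.102
gripper_force: 15.0
```

```bash
python3 w.py 5 side
```

```text
7.075 [ 0.50507945 -0.04736177  0.1780616 ] [-0.44  0.32  0.55  1.95 -0.2   0.94  0.34] [-19.3  -2.4  12.8] 0.10246357102469798 15.00160127878189
tool y ang 7.103057846188795 z [-0.007  0.001 -1.   ]
side red 38 px [291. 179.] [ 0.507  -0.0689  0.1971] [array([529.8, -18.6]), array([149.4,  20. ]), np.float64(68.1)]
side yellow 70 px [258. 191.] [0.4493 0.0386 0.0649] [array([449.3,  40.2]), array([24. , 27.3]), np.float64(8.9)]
```

View pics/side5.png

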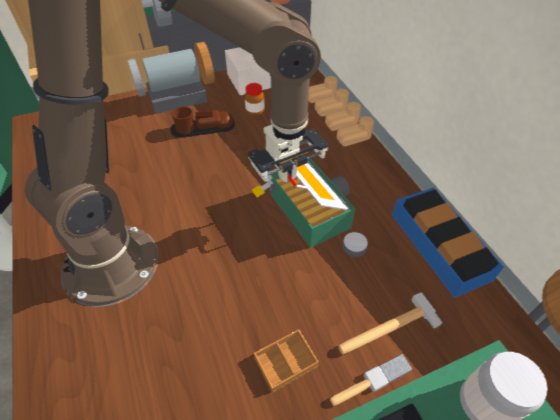

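The flap is up about 39° with the bail in the grip at (291,179), and the lever is still down. The force shows mild compression along the flap, so I ease outward while continuing.

Emit:
apply_moves(
  commands=[
    [0,-0.03,0,0.05,0],
    [0,0.1,0.01,0.12,0],
    [0,0.17,0.02,0.19,0],
    [0,0.22,0.03,0.18,0],
    [0,0.23,0.03,0.15,0],
    [0,0.22,0.03,0.12,0],
    [0,0.22,0.03,0.09,0],
    [0,0.2,0.02,0.06,0],
    [0,0.15,0.02,0.04,0],
    [0,0,0,0,0],
  ],
)

```text
clock: 8.38
position: [0.5991, -0.0355, 0.2384]
ee_rot: [2.077, 2.355, 0.002]
force: [-2.9, -2.4, 6.5]
width: 0.103
gripper_force: 15.0
```

```bash
python3 w.py 6 side scene
```

```text
8.375 [ 0.59914629 -0.03547064  0.23840832] [-0.42  0.41  0.55  1.65 -0.23  1.14  0.32] [-2.9 -2.4  6.5] 0.10281016153340489 15.00077024102211
tool y ang 7.164918042128629 z [ 0.002 -0.    -1.   ]
side red 44 px [324. 151.] [ 0.5998 -0.0605  0.2573] [array([600.2, -59.7]), array([10.3, 41.6]), np.float64(2.4)]
side yellow 70 px [258. 191.] [0.4498 0.0398 0.0641] [array([449.2,  41.1]), array([23.6, 29.2]), np.float64(6.3)]
scene red 41 px [278. 205.] [ 0.6044 -0.0632  0.254 ] [array([600.5, -36.6]), array([ 9., 86.]), np.float64(6.6)]
```

View pics/scene6.png

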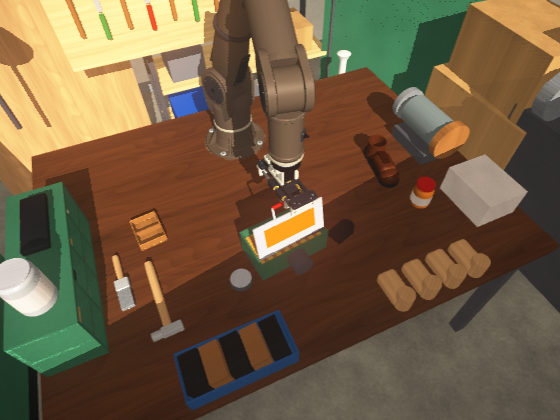

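The scene view shows the flap nearly upright, its orange panel around (290,228), with the bail gripped at (278,205). I fit the panel's plane to get the angle.

```bash
cat > a.py <<'E'
from h import *
s=observe(); print(s['clock'],s['position'],s['force'].round(1))
ex=np.array([np.cos(np.radians(7)),np.sin(np.radians(7)),0])
for n in('scene','side'):
    im,P,c=grab(n)
    hsv=cv2.cvtColor(im,cv2.COLOR_RGB2HSV).astype(int); h,S,v=[hsv[...,i] for i in range(3)]
    m=(S>140)&(v>140)&(h>8)&(h<21)&(np.linalg.norm(P[...,:2]-[0.62,-0.03],axis=-1)<0.14)&(P[...,2]>.11)&(P[...,2]<.25)
    m=cv2.erode(m.astype(np.uint8),np.ones((3,3)))>0
    q=P[m]
    if len(q)<20: print(n,len(q)); continue
    for _ in range(3):
        C=q.mean(0); nn=np.linalg.svd(q-C,full_matrices=False)[2][2]; d=(q-C)@nn; q=q[abs(d)<2.5*d.std()+1e-4]
    nn*=np.sign(nn@ex); t=np.arctan2(nn@ex,nn[2])  # normal angle from z
    b=C-nn*.002; k=(b[2]-.092)/nn[2] if abs(nn[2])>1e-6 else 0
    print(n,len(q),'C',C.round(4),'n',nn.round(3),'flap ang',np.degrees(np.pi-abs(t)) if nn[2]<0 else np.degrees(t),'yaw',np.degrees(np.arctan2(nn[1],nn[0])),'C from hinge est 0.6338:',(C[:2]@ex[:2]-np.array([.6338,-.0316])@ex[:2]).round(4),d.std())
E
python3 a.py
```

```text
8.475 [ 0.59859389 -0.03555076  0.23830309] [-1.6 -2.5  6.2]
scene 666 C [ 0.6221 -0.0345  0.1562] n [0.971 0.121 0.207] flap ang 78.03401806216152 yaw 7.12501461867446 C from hinge est 0.6338: -0.012 0.001242001039271027
side 197 C [ 0.6168 -0.0381  0.1597] n [0.967 0.121 0.225] flap ang 76.9927193978132 yaw 7.1494165483358625 C from hinge est 0.6338: -0.0176 0.0005610276914398211
```

Both views agree: 77.5°, with the hinge at x ≈ 0.634. I need 35 mm more along the box's x and about 5 mm up.

Emit:
apply_moves(
  commands=[
    [0,0.05,0.01,0.02,0],
    [0,0.1,0.01,0.02,0],
    [0,0.1,0.01,0.02,0],
    [0,0.1,0.01,0.01,0],
    [0,0.1,0.01,0.01,0],
    [0,0.08,0.01,0,0],
    [0,0.04,0.01,0,0],
    [0,0,0,0,0],
    [0,0,0,0,0],
  ],
)

```text
clock: 9.7
position: [0.6317, -0.0313, 0.2423]
ee_rot: [-2.079, -2.356, 0.0]
force: [0.4, -3.6, -0.5]
width: 0.102
gripper_force: 15.0
```

```bash
python3 a.py; python3 w.py 7 side scene
```

```text
9.7 [ 0.63166693 -0.03126352  0.2423121 ] [ 0.4 -3.6 -0.5]
scene 421 C [ 0.6369 -0.0422  0.1544] n [0.992 0.125 0.006] flap ang 89.67305923093251 yaw 7.187853405489973 C from hinge est 0.6338: 0.0018 0.0009310702398741423
side 448 C [ 0.6307 -0.0365  0.161 ] n [0.992 0.122 0.02 ] flap ang 88.84602763349012 yaw 7.022327032666425 C from hinge est 0.6338: -0.0036 0.0009105629593144745
9.8 [ 0.63165003 -0.0312416   0.24230411] [-0.4   0.47  0.55  1.56 -0.25  1.18  0.32] [ 1.1 -4.1 -0.8] 0.10121173701890479 15.000316500663757
tool y ang 7.149046952446203 z [-0. -0. -1.]
side red 43 px [335. 145.] [ 0.6327 -0.0589  0.2603] [array([633.7, -55.5]), array([11.2, 40.9]), np.float64(4.9)]
side yellow 68 px [258. 191.] [0.4497 0.0385 0.065 ] [array([449.1,  39.8]), array([23.1, 29.3]), np.float64(8.7)]
scene red 44 px [285. 212.] [ 0.6374 -0.0573  0.2578] [array([647.4, -29.7]), array([35.6, 87.2]), np.float64(3.4)]
```

Emit:
apply_moves(
  commands=[
    [0,0.03,0.01,0,0],
    [0,0,0,0,0],
    [0,0,0,0,0],
    [0,0,0,0,0],
    [0,0,0,0,0],
    [0,0,0,0,0],
  ],
)

```text
clock: 10.65
position: [0.6336, -0.0309, 0.2424]
ee_rot: [2.079, 2.355, -0.0]
force: [-0.9, -5.2, -0.6]
width: 0.101
gripper_force: 15.0
```

```bash
python3 a.py; python3 w.py 8 side
```

```text
10.65 [ 0.63361998 -0.03091937  0.24236349] [-0.9 -5.2 -0.6]
scene 364 C [ 0.6381 -0.0451  0.1548] n [ 0.993  0.12  -0.007] flap ang 89.57709040698275 yaw 6.895716171699071 C from hinge est 0.6338: 0.0026 0.0009258626610053066
side 471 C [ 0.6315 -0.0361  0.1608] n [0.992 0.123 0.006] flap ang 89.66099928017721 yaw 7.065292361124473 C from hinge est 0.6338: -0.0028 0.0010020090625781288
10.75 [ 0.6336321  -0.03091441  0.24236111] [-0.4   0.47  0.55  1.56 -0.26  1.19  0.32] [-0.8 -5.6 -1.2] 0.10725029940266635 14.999704957008362
tool y ang 7.13825341260756 z [ 0. -0. -1.]
side red 41 px [336. 145.] [ 0.635  -0.0597  0.2604] [array([635.9, -56.2]), array([11.8, 37.5]), np.float64(7.9)]
side yellow 70 px [258. 191.] [0.4493 0.0378 0.0653] [array([448.5,  41.6]), array([24.6, 31.5]), np.float64(12.0)]
```

View pics/side8.png

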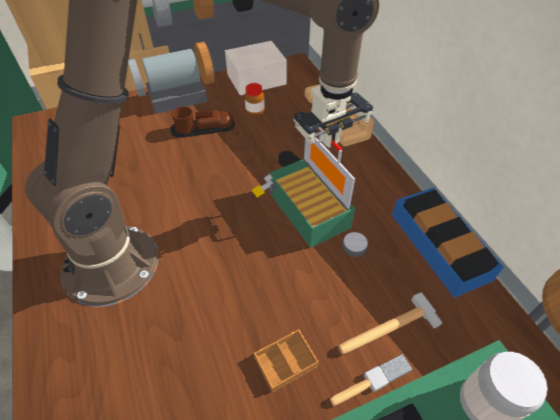

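The side view shows the flap upright at (330,170), the bail gripped at (336,145), the lever down at (258,191) and the other things undisturbed. The two plane fits give about 90.4° and 89.7°, so I hand the job in.

```bash
python3 -c "
from cell import arm,observe
print(abs(observe()['dq']).max()); print(arm.sign_off())"
```

```text
0.0011734933232445378
the job is handed in; nothing more can be done
None
```

The lever is latched down, and the flap is held motionless by its bail, plumb to within about half a degree by the two camera fits. I handed the job in at about 11 s of the 48 s allowed.

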